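# Uncap the button-cell jar of unknown twist and hold the cap

## Task

The spare button cells for the remote are in the white jar: take its twist cap off. Nobody remembers whether this cap loosens clockwise or anticlockwise, so try one way and, if it will not give, the other; once it is twisted fully loose, lift it straight up. Finish while still holding the cap in the gripper, level and still, straight above the open jar with about 10 cm between them, and leave everything else on the console where it is.

Things in the scene. Friction and masses are not known exactly. Their poses are not given: they have to be found in the camera images.
- jar: White ceramic jar, 94 mm across its belly, screwed down with its square dark wooden stand (110 x 110 x 12 mm); it does not move. Origin: centre of the stand's underside, on the console (z = 0), on the jar's upright axis. The cap sits on a flat shoulder, 66 mm across, 115 mm above the console.
- jar_rim (a point): Centre of the mouth of the white jar's neck, which the cap hides: 133 mm above the console, 18 mm above the shoulder. The neck's guides for the cap cannot be seen while the cap is on.
- cap: Round white ribbed twist cap of the white jar, diameter 58 mm, height 30 mm, 40 to 85 g, loose, black line on top from centre to edge. Origin: centre of its underside, 115 mm above the console when on; z up, x along the black line. Fastened at the start: cannot be pulled up. It keeps its height while it turns, with 1.5 mm play sideways and 2 mm up and down.
- cap_top (a point): Centre of the cap's top, 30 mm above its underside. How the cap turns: one way (clockwise or anticlockwise from above, different from start to start) it is blocked after 0.05 to 0.4 rad. The other way loosens it: it turns easily (under 0.2 N m) for 1.1 to 1.5 rad to a firm stop; in the last 0.25 rad it lifts straight off. At a stop 30 N of grip slips, above 0.5 N m.
- blue_jar: Bystander: blue ceramic jar of the same shape and size with its own blue cap on, fixed. Origin: centre of its stand's underside.
- remote: Bystander: black remote control 170 x 46 x 18 mm, lying loose. Origin: centre of its underside; x along its length.
- paperweight: Bystander: green glass paperweight, 68 mm across, 45 mm tall, loose. Origin: centre of its underside.
- opener: Bystander: flat steel bottle opener about 127 x 40 x 5 mm, lying loose, x along its length. Origin: on its underside, 65 mm from its handle end.
- peg_board: Bystander: wooden peg board 75 x 200 x 30 mm, fixed, holding three plastic pegs in a row along its y. Origin: centre of its underside.
- red_peg: Bystander: red plastic peg, 65 mm tall, loose in a hole of the peg board. Origin: centre of its foot.
- yellow_peg: Bystander: yellow plastic peg, 65 mm tall, loose in a hole of the peg board. Origin: centre of its foot.
- blue_peg: Bystander: blue plastic peg, 65 mm tall, loose in a hole of the peg board. Origin: centre of its foot.
There are look-alikes about, which are no part of the job. What is shaped like the jar but red or yellow is not meant.

How it is judged:
On the way, in this order (a step that is already met when the one before it is completed fails the run):
1. the cap, still down on the jar, has been twisted at least 0.85 rad from the fastened position (angle between the x axis of cap and the x axis of jar, either way round above 0.85 rad and height (world z) of cap below 0.121 m and horizontal distance between cap and jar below 0.006 m), for 0.05 s.
2. the cap has come off straight up, clear of the rim above the jar (height (world z) of cap above 0.138 m and horizontal distance between cap and jar below 0.06 m and contact force between the fingers and cap above 1 N), for 0.1 s.
At the end, for the whole second after the job is handed in: The cap is held still in the fingers, its underside 60 to 160 mm above the open jar's rim, its centre within 50 mm of the jar's axis sideways, tilted less than 0.25 rad, and every bystander is within 20 mm of where it began (height (world z) of cap between 0.193 and 0.293 m and horizontal distance between cap and jar below 0.05 m and angle between cap's own z axis and vertical below 0.25 rad and contact force between the fingers and cap above 2 N and linear speed of cap below 0.02 m/s and angular speed of cap below 0.2 rad/s and distance of each of remote, paperweight, opener, red_peg, yellow_peg, blue_peg from where it was at the start of the episode below 0.02 m); the arm keeps its last pose, push and grip.
It fails at once if the cap is dropped or put down below the jar's shoulder (height (world z) of cap below 0.1 m).
It fails at once if a bystander is moved by more than 20 mm (distance of any of remote, paperweight, opener, red_peg, yellow_peg, blue_peg from where it was at the start of the episode above 0.02 m).
It also fails if it takes over 48 s, if anything falls off the work surface, if the arm or the gripper's body presses on something with over 40 N, if the wrist force passes 120 N, or if a joint passes its speed limit or range.

## Robot

A 6-joint arm with a two-finger parallel gripper is mounted at the origin on the work surface. World frame = base frame: x ahead of the robot, y to its left, z up, the work surface at z = 0. Lengths are in m, angles in rad, forces in N, time in s.
With the tool pointing down it reaches from about 0.375 to 0.9 m from the base axis. Payload 3.1 kg.
Tool frame: the origin (TCP) lies midway between the tips of the shut fingers; the grasp point (between the pads) lies manip.hold_point_z behind it (manip.hold_point_z is the distance from the TCP to the grasp point, in m); z points along the fingers, y is the direction in which the jaws open and shut (so a half turn about z gives the same grasp; the last joint's range is limited). The gripper opens to 85 mm and grips with 20 to 120 N. Pads are 22 mm wide; open, the fingers measure 114 mm over their backs; the gripper's body (76 mm by 85 mm) begins 54 mm behind the grasp point. The pads swing forward as they close: fully open they stand 13 mm farther back than shut.
Start: joints at [-1.298, 0.527, 1.433, -0, 1.181, -0.178], TCP at [0.273, -0.562, 0.231] pointing down, gripper open.
Joint ranges: [-3.08, 3.08], [-0.75, 2.2], [0.22, 2.44], [-1.43, 4.57], [0, 2.65], [-2.85, 2.85]. Speed limits (rad/s): [2.79, 2.79, 3.14, 3.14, 3.14, 3.14].

## Interface

Orientations are given as a unit quaternion [x, y, z, w].
In Python, from station import manip, snapshot, workorder, models gives the robot as it stands.
- The arm moves only by the tool jog_arm, never from a script. Its argument "commands" is a list of rows, each a list of 5 numbers: the opening in per cent of the stroke, from 0 (shut) to 100 (fully open), then the shift along the world's x, y, z in cm, then the turn about the world's z in rad. A call has 1 to 8 rows; each row shifts and turns the pose as measured when the row begins; what a row does not reach is not made up. A row lasts 1/12 s, in which the tool goes at most 41.7 mm and 7.16 degrees, less where a joint would pass 70% of its speed; a pose out of reach is approached as far as the arm can. A call with a gripper value outside its range is refused whole. The fingers move at their own pace and stop on an object; "squeeze" is the grip in N (left out, the last holds). Time passes only in rows, so rows that do not move let the fingers close. It gives the time, the measured TCP pose, the force and the opening at its end, in the units of the state.
- manip.sense(): the state, without advancing time (a new reading comes with each control period).
- snapshot(name): name is "side" or "top"; returns a dict with "image" (480x640x3 uint8, red, green, blue), "intrinsics" (3x3 intrinsics, pixels), "D" ([k1, k2, p1, p2, k3] as OpenCV has them; the pictures are not rectified), "extrinsics" (4x4, takes a point from camera to world coordinates). Camera axes: x right, y down, z forward; pixel columns grow to the right and rows downward; lengths in m; the calibration is good to about 2 mm. A picture is of the moment at which its call begins. There is no depth.
- workorder.sign_off(): hands the job in, once; it reports no verdict.
Trained networks look in a picture, given as the dict that the camera call returned (one of the last four; its "shot" number tells which), for a name from the list of things; names that differ only in an ending like _2 or _b are one class to them, and where a whole thing is asked for, a point or a joint stands for the part that bears it (a point fixed in the world has none). Each returns a list of dicts, best first, with "score" (0 to 1); they miss things now and then, are a little off and sometimes report something else, mostly with a low value. They report only what shows in the picture. A call takes as long as a camera call. They do not tell look-alikes from the thing itself.
- models.find_in(picture, name): "centre" ([x, y, z] in m, in world coordinates, good to about 4 mm: the middle of the surface that is visible of it).
- models.pinpoint(picture, name): "centre" ([x, y, z] in m, in world coordinates, good to about 4 mm: a listed point, or the origin of a listed thing).
The state is a dict: "t": time; "q": joint angles; "qd": joint speeds; "tau": joint torques, N m; "tcp_pos": TCP position; "tool_rot": TCP orientation; "force": force on the tool from outside, world axes, zero at the start; "ft_torque": the same for the moment, N m; "finger_gap": opening from 0.0 (shut) to 1.0 (fully open).
Only numpy, scipy, OpenCV 4.12 (cv2) and the standard library are available. Lean on these libraries where they do the work, as an engineer would, in place of code of your own. Each camera call takes 0.05 s, during which the arm holds its last target. There are 200 camera calls.

## Working session

There is one attempt and no reset: what is moved stays moved. The work goes in short steps, Python scripts to look and compute and a tool call to move; the robot and the scene stay as the last step left them, time stands still between calls to the robot, and variables do not carry over. Pictures are saved under pics/ and viewed, about 8 in all and at most 12, crops included, and the job is handed in when it is done.

Besides the shell and the picture viewer there is one more tool, called after "Call:" as name(argument=value, ...), one argument or row to a line, values as JSON. jog_arm: Moves the arm, as the interface text tells. Its arguments: {"type":"object","properties":{"commands":{"type":"array","items":{"type":"array","items":{"type":"number"}}},"squeeze":{"type":"number"}},"required":["commands"]}

```bash
mkdir -p pics
python3 - <<'E'
from station import manip, snapshot, models
import cv2
s=manip.sense();print(s['t'],s['tcp_pos'],s['tool_rot'],s['finger_gap'],manip.hold_point_z)
for c in ("top","side"):
    p=snapshot(c);cv2.imwrite(f"pics/{c}0.png",p["image"][:,:,::-1])
    for n in ("jar","cap","cap_top","jar_rim"):
        for f in ("find_in","pinpoint"):
            try: print(c,n,f,[(round(d["score"],2),[round(float(v),3) for v in d["centre"]]) for d in getattr(models,f)(p,n)][:4])
            except Exception as e: print(c,n,f,e)
    K=p["intrinsics"];print(K.tolist() if hasattr(K,'tolist') else K,p["D"],p["extrinsics"])
E
```

```text
0.0 [ 0.27270581 -0.56156051  0.23031606] [ 9.74596702e-01  2.23964390e-01 -3.02122352e-05 -1.10435494e-03] 0.9999973285700604 0.0187
top jar find_in [(0.93, [0.476, -0.005, 0.011]), (0.76, [0.66, 0.018, 0.085]), (0.68, [0.695, 0.188, 0.09]), (0.66, [0.528, 0.25, 0.089])]
top jar pinpoint [(0.97, [0.68, 0.013, -0.002]), (0.93, [0.539, 0.257, -0.003]), (0.89, [0.499, -0.027, -0.002]), (0.61, [0.312, -0.179, -0.001])]
top cap find_in [(0.71, [0.5, -0.024, 0.143])]
top cap pinpoint [(0.88, [0.503, -0.025, 0.112])]
top cap_top find_in [(0.86, [0.503, -0.024, 0.143])]
top cap_top pinpoint [(0.77, [0.505, -0.025, 0.141])]
top jar_rim find_in [(0.93, [0.328, -0.16, 0.1]), (0.9, [0.526, 0.247, 0.092]), (0.65, [0.659, 0.015, 0.086])]
top jar_rim pinpoint [(0.89, [0.312, -0.181, 0.132]), (0.88, [0.682, 0.009, 0.133]), (0.72, [0.5, -0.027, 0.136]), (0.67, [0.54, 0.258, 0.133])]
[[539.7861498741171, 0.0, 314.3877425299111], [0.0, 539.7861498741171, 239.3521230466486], [0.0, 0.0, 1.0]] [-0.07690557  0.          0.          0.          0.        ] [[-0.00177251 -0.98558066  0.16919697  0.31568777]
[... 644 characters left out ...]
]), (0.67, [0.711, -0.211, 0.001])]
side jar_rim find_in [(0.97, [0.521, 0.279, 0.069]), (0.86, [0.484, 0.008, 0.049]), (0.71, [0.661, 0.04, 0.059]), (0.67, [0.324, -0.14, 0.039])]
side jar_rim pinpoint [(0.68, [0.309, -0.182, 0.132]), (0.65, [0.541, 0.254, 0.134]), (0.64, [0.681, 0.011, 0.132]), (0.58, [0.504, -0.026, 0.132])]
[[607.2678901012131, 0.0, 324.39282550143736], [0.0, 607.2678901012131, 245.9932487255205], [0.0, 0.0, 1.0]] [-0.0011447  0.         0.         0.         0.       ] [[-0.84471172 -0.35641875  0.39928408  0.08019192]
 [-0.53511994  0.54787417 -0.64302453  0.81676861]
 [ 0.01042857 -0.75683523 -0.65352252  0.84501001]
 [ 0.          0.          0.          1.        ]]
```

View pics/top0.png

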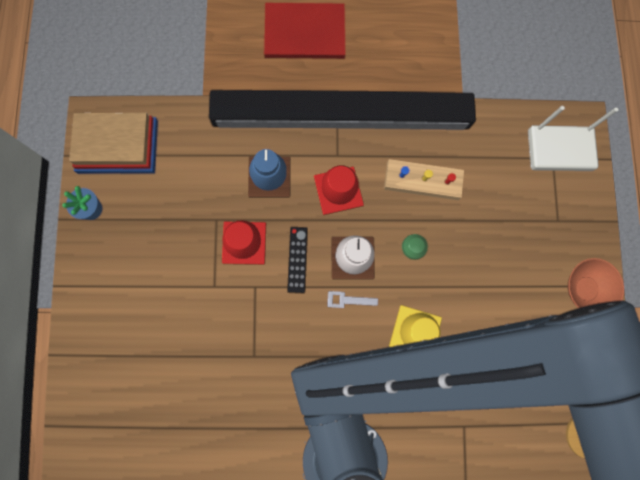

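View pics/side0.png

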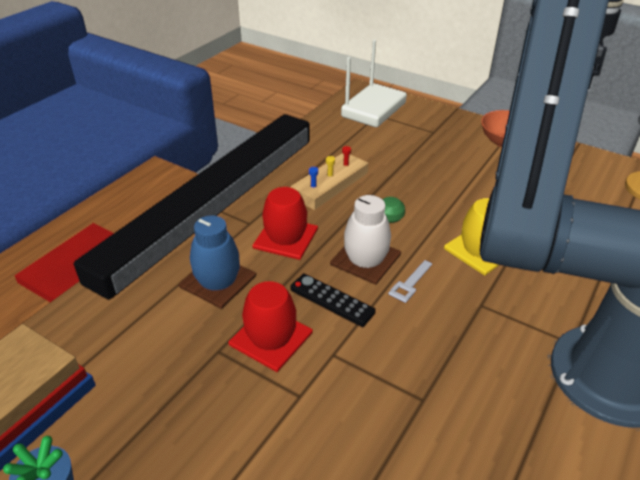

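The top image shows the white jar at px (355,255) with a dark stand and a black line on its cap. The other candidates are red at (340,185) and (242,240), yellow at (418,332) and blue at (268,170). In the side view the white jar is at (368,235). Only this one is white with a capped neck, so I'll confirm it in a crop.

Run:
```python
import cv2,numpy as np
a=cv2.imread("pics/top0.png")[215:295,315:395];b=cv2.imread("pics/side0.png")[185:285,320:420]
cv2.imwrite("pics/crop0.png",np.hstack([cv2.resize(a,(400,400),interpolation=2),cv2.resize(b,(400,400),interpolation=2)]))
```

```text
(no output)
```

View pics/crop0.png

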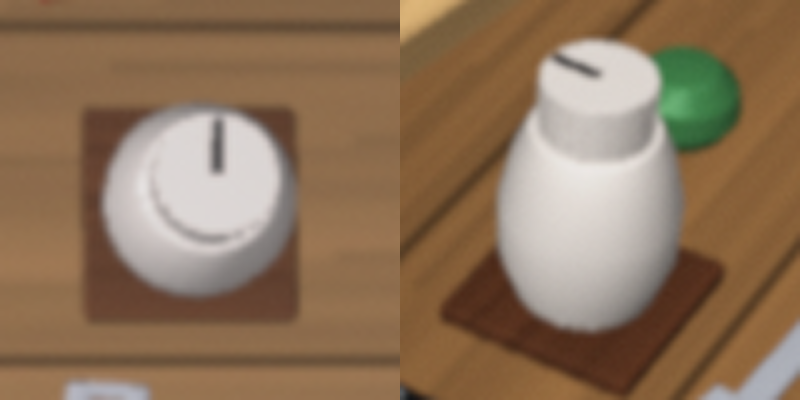

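```bash
cat > h.py <<'E'
import numpy as np,cv2
def pix(p,pts):
    T=np.linalg.inv(p["extrinsics"]);r,_=cv2.Rodrigues(T[:3,:3])
    return cv2.projectPoints(np.array(pts,float),r,T[:3,3],np.array(p["intrinsics"]),np.array(p["D"]))[0][:,0].round(1).tolist()
E
python3 - <<'E'
from h import *
from station import manip,snapshot
from scipy.spatial.transform import Rotation as R
p=snapshot("top");q=snapshot("side")
P=[[.502,-.025,.145],[.532,-.025,.145],[.502,-.025,.0]]
print(pix(p,P),pix(q,P))
s=manip.sense();r=R.from_quat(s["tool_rot"]).as_matrix();print(r[:,1],np.arctan2(r[1,1],r[0,1]))
E
```

```text
[[358.4, 250.3], [358.2, 237.5], [352.7, 258.6]] [[369.6, 203.5], [356.1, 198.4], [365.5, 259.5]]
[ 4.36592424e-01 -8.99659409e-01  5.18078130e-05] -1.1189887785484962
```

The crop confirms it: white ribbed cap, centre at top px (358,250), black line pointing along about +x. The reprojected cap centre (0.502, -0.025, 0.145) matches both views. Next I approach with the jaws turned to mid-range of joint 6.

Call:
jog_arm(
  commands=[
    [100,1.5,3.8,0.4,0.12],
    [100,1.5,3.8,0.2,0.12],
    [100,1.5,3.8,0,0.12],
    [100,1.5,3.8,0,0.12],
    [100,1.5,3.8,0,0.12],
    [100,1.5,3.8,0,0.12],
    [100,1.5,3.8,0,0.12],
    [100,1.5,3.8,0,0.12],
  ],
  squeeze=30,
)

```text
t: 1.67
tcp_pos: [0.3915, -0.2601, 0.2378]
tool_rot: [0.752, 0.66, 0.002, 0.006]
force: [0.2, -0.7, -0.5]
finger_gap: 1.0
```

Call:
jog_arm(
  commands=[
    [100,1.6,3.6,0,0],
    [100,1.6,3.6,0,0],
    [100,1.6,3.6,0,0],
    [100,1.6,3.6,0,0],
    [100,1.6,3.6,0,0],
    [100,1.6,3.0,0,0],
    [100,0.8,1.4,0,0],
    [100,0,0,0,0],
  ],
)

```text
t: 2.33
tcp_pos: [0.5006, -0.0176, 0.2406]
tool_rot: [0.748, 0.664, 0.004, 0.009]
force: [0.6, 0.8, 0.4]
finger_gap: 1.002
```

Call:
jog_arm(
  commands=[
    [100,0.1,-0.7,-3,0],
    [100,0,0,-3,0],
    [100,0,0,-2,0],
    [100,0,0,-1,0],
    [100,0,0,0,0],
  ],
)

```text
t: 2.75
tcp_pos: [0.5038, -0.0259, 0.1502]
tool_rot: [0.746, 0.666, 0.006, 0.013]
force: [-0.2, -1.1, 0.2]
finger_gap: 1.001
```

Run:
```python
from station import manip,snapshot,models
import cv2,numpy as np
s=manip.sense();print(s['t'],s['tcp_pos'],s['q'])
o=[]
for c in ("top","side"):
    p=snapshot(c);o.append(p["image"][:,:,::-1])
    for f in (models.find_in,models.pinpoint):print(c,[(round(d["score"],2),np.round(d["centre"],3)) for d in f(p,"cap_top")][:2])
a=o[0][180:330,280:430];b=o[1][130:280,290:440]
cv2.imwrite("pics/c1.png",np.hstack([cv2.resize(i,(400,400)) for i in (a,b)]))
```

```text
2.75 [ 0.50379286 -0.02587309  0.15024857] [-0.27083078  0.48081525  1.83154995 -0.00539884  0.80016186 -0.15359405]
top [(0.38, array([0.696, 0.187, 0.089]))]
top []
side [(0.83, array([ 0.494, -0.01 ,  0.149]))]
side [(0.68, array([ 0.5  , -0.023,  0.15 ]))]
```

View pics/c1.png

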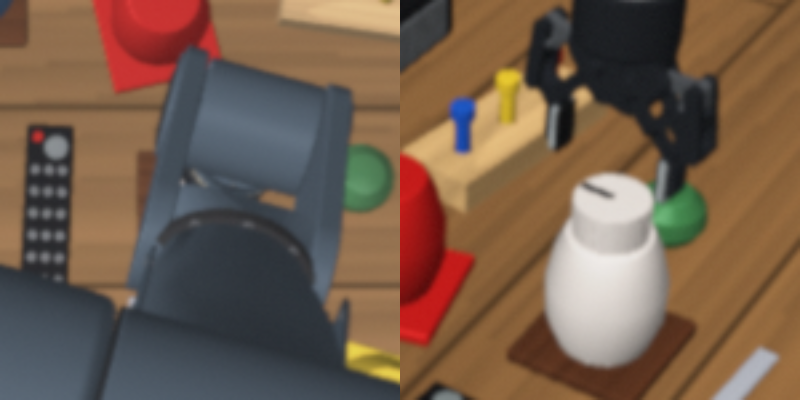

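The side crop shows the fingers straddling the cap, with their midpoint right above its centre (crop px 613,195). Descending and closing.

Call:
jog_arm(
  commands=[
    [100,-0.1,0.1,-1.5,0],
    [100,0,0,-1.3,0],
    [100,0,0,-0.7,0],
    [100,0,0,-0.3,0],
    [100,0,0,0,0],
  ],
)

```text
t: 3.47
tcp_pos: [0.5092, -0.0261, 0.1192]
tool_rot: [0.746, 0.666, 0.012, 0.022]
force: [0.4, 0.3, -0.8]
finger_gap: 0.995
```

Call:
jog_arm(
  commands=[
    [100,-0.7,0.1,-0.7,0],
    [100,0,0,0,0],
  ],
)

```text
t: 3.63
tcp_pos: [0.503, -0.0254, 0.1132]
tool_rot: [0.746, 0.666, 0.012, 0.023]
force: [-0.9, 0.7, 0.2]
finger_gap: 0.996
```

Run:
```python
from station import manip
s=manip.sense();print(s['t'],s['tcp_pos'],s['q'],s['qd'],s['tool_rot'],s['force'],s['ft_torque'])
from scipy.spatial.transform import Rotation as R
print(R.from_quat(s['tool_rot']).as_matrix()[:,2])
```

```text
3.6333 [ 0.50303651 -0.02537579  0.11318023] [-0.27038209  0.54006795  1.87751937 -0.00591194  0.67271742 -0.15301442] [ 0.00261443 -0.02801187 -0.07154101  0.00319568  0.00284144  0.00193903] [0.74560828 0.66588829 0.01232021 0.0225674 ] [-0.89869435  0.72369328  0.17110525] [ 0.0462666   0.05749659 -0.01424497]
[ 0.04842683 -0.01724511 -0.99867785]
```

Call:
jog_arm(
  commands=[
    [0,0,0,0,0],
    [0,0,0,0,0],
    [0,0,0,0,0],
    [0,0,0,0,0],
    [0,0,0,0,0],
  ],
  squeeze=30,
)

```text
t: 4.05
tcp_pos: [0.5048, -0.0258, 0.116]
tool_rot: [0.745, 0.666, 0.013, 0.024]
force: [-0.4, 0.0, -1.5]
finger_gap: 0.675
```

Gripped at gap 0.675 (57 mm). Trying anticlockwise first.

Call:
jog_arm(
  commands=[
    [0,0,0,0,0.1],
    [0,0,0,0,0.1],
    [0,0,0,0,0.1],
    [0,0,0,0,0.1],
  ],
)

```text
t: 4.38
tcp_pos: [0.5056, -0.0255, 0.1165]
tool_rot: [0.591, 0.806, 0.018, 0.022]
force: [-0.5, 0.1, -0.3]
finger_gap: 0.675
```

```bash
cat > s.py <<'E'
from station import manip
import numpy as np
from scipy.spatial.transform import Rotation as R
s=manip.sense();r=R.from_quat(s['tool_rot']).as_matrix()
print(s['t'],np.round(s['tcp_pos'],4),'yaw',round(float(np.arctan2(r[1,1],r[0,1])),3),'z',r[:,2].round(3),'F',np.round(s['force'],1),'M',np.round(s['ft_torque'],2),s['finger_gap'],np.round(s['q'],2))
E
python3 s.py
```

```text
4.3833 [ 0.5056 -0.0255  0.1165] yaw 0.305 z [ 0.056  0.004 -0.998] F [-0.5  0.1 -0.3] M [ 0.02  0.06 -0.01] 0.6754395424112853 [-0.28  0.53  1.87  0.03  0.68 -0.61]
```

Call:
jog_arm(
  commands=[
    [0,-0.1,0,0,0.1],
    [0,-0.1,0,0,0.1],
    [0,0,0,0,0.1],
  ],
)

```text
t: 4.63
tcp_pos: [0.5047, -0.0258, 0.1169]
tool_rot: [0.457, 0.889, 0.022, 0.02]
force: [0.4, 0.1, -1.1]
finger_gap: 0.675
```

```bash
python3 s.py
python3 - <<'E'
from station import snapshot
import cv2
p=snapshot("side")["image"][:,:,::-1][160:260,310:430]
cv2.imwrite("pics/c2.png",cv2.resize(p,(600,500),interpolation=2))
E
```

```text
4.6333 [ 0.5047 -0.0258  0.1169] yaw 0.621 z [ 0.055  0.021 -0.998] F [ 0.4  0.1 -1.1] M [-0.07  0.01 -0.02] 0.6748978800236975 [-0.29  0.53  1.87  0.06  0.69 -0.96]
```

View pics/c2.png

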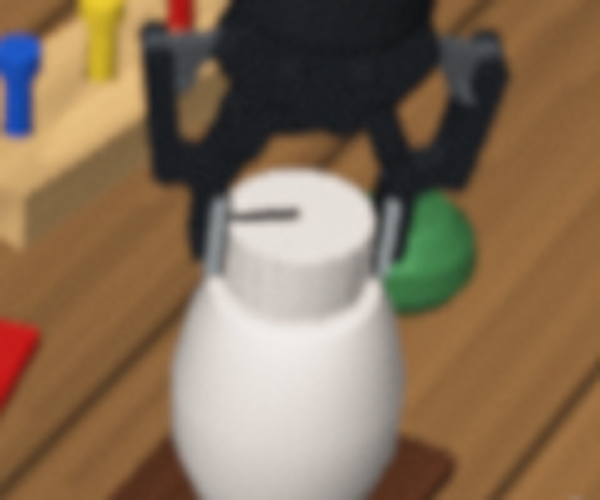

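The black line has rotated with the fingers (crop px 230–297, 215), so anticlockwise is the loosening way, with no resisting moment. Continuing to the stop.

Call:
jog_arm(
  commands=[
    [0,-0.1,0,-0.1,0.1],
    [0,0,0,0,0.1],
    [0,0,0,0,0.1],
    [0,0,0,0,0.1],
    [0,0,0,0,0.08],
  ],
)

```text
t: 5.1
tcp_pos: [0.5051, -0.0259, 0.1162]
tool_rot: [0.227, 0.974, 0.027, 0.015]
force: [-2.1, 2.0, -0.8]
finger_gap: 0.67
```

```bash
python3 s.py
```

```text
5.1 [ 0.5051 -0.0259  0.1162] yaw 1.114 z [ 0.041  0.046 -0.998] F [-2.1  2.  -0.8] M [ 0.03  0.41 -0.1 ] 0.6697403127565082 [-0.31  0.54  1.86  0.09  0.72 -1.48]
```

Call:
jog_arm(
  commands=[
    [0,0,0,0,0.06],
    [0,0,0,0,0.06],
  ],
)

```text
t: 5.27
tcp_pos: [0.503, -0.0253, 0.116]
tool_rot: [0.167, 0.986, 0.028, 0.01]
force: [-1.2, -0.1, 1.8]
finger_gap: 0.675
```

```bash
python3 s.py
```

```text
5.2667 [ 0.503  -0.0253  0.116 ] yaw 1.236 z [ 0.029  0.052 -0.998] F [-1.2 -0.1  1.8] M [ 0.07  0.28 -0.47] 0.6748081102328423 [-0.31  0.54  1.86  0.09  0.73 -1.61]
```

The moment about z is -0.47 N m after about 1.34 rad, so that's the firm stop. Easing off slightly and lifting gently.

Call:
jog_arm(
  commands=[
    [0,0,0,0,-0.03],
    [0,0,0,0.3,0],
    [0,0,0,0.4,0],
    [0,0,0,0.5,0],
  ],
)

```text
t: 5.6
tcp_pos: [0.5029, -0.0253, 0.1281]
tool_rot: [0.184, 0.982, 0.028, 0.01]
force: [-0.2, -0.3, -0.9]
finger_gap: 0.674
```

```bash
python3 s.py
```

```text
5.6 [ 0.5029 -0.0253  0.1281] yaw 1.2 z [ 0.03   0.051 -0.998] F [-0.2 -0.3 -0.9] M [-0.03  0.01 -0.06] 0.6737847514750256 [-0.31  0.52  1.85  0.08  0.76 -1.57]
```

Up 12 mm with no resistance. Raising to about 10 cm above the rim.

Call:
jog_arm(
  commands=[
    [0,0,0,1,0],
    [0,0,0,2,0],
    [0,0,0,2.5,0],
    [0,0,0,2.5,0],
    [0,0,0,1.7,0],
    [0,0,0,0.8,0],
    [0,0,0,0,0],
    [0,0,0,0,0],
  ],
)

```text
t: 6.27
tcp_pos: [0.5034, -0.0254, 0.2418]
tool_rot: [0.185, 0.982, 0.027, 0.013]
force: [-1.1, 0.2, -1.4]
finger_gap: 0.678
```

```bash
python3 s.py
python3 - <<'E'
from station import snapshot,models
import cv2,numpy as np
p=snapshot("side");cv2.imwrite("pics/s3.png",p["image"][:,:,::-1])
print([(round(d["score"],2),np.round(d["centre"],3)) for d in models.pinpoint(p,"cap")][:2])
E
python3 s.py
```

```text
6.2667 [ 0.5034 -0.0254  0.2418] yaw 1.198 z [ 0.035  0.049 -0.998] F [-1.1  0.2 -1.4] M [ 0.    0.08 -0.01] 0.6777225254871307 [-0.31  0.34  1.74  0.07  1.04 -1.54]
[(0.67, array([ 0.502, -0.027,  0.243]))]
6.3667 [ 0.5029 -0.0252  0.2409] yaw 1.198 z [ 0.033  0.049 -0.998] F [ 0.  -0.8 -0.4] M [-0.05  0.03  0.01] 0.6806404547582624 [-0.31  0.34  1.74  0.07  1.04 -1.54]
```

View pics/s3.png

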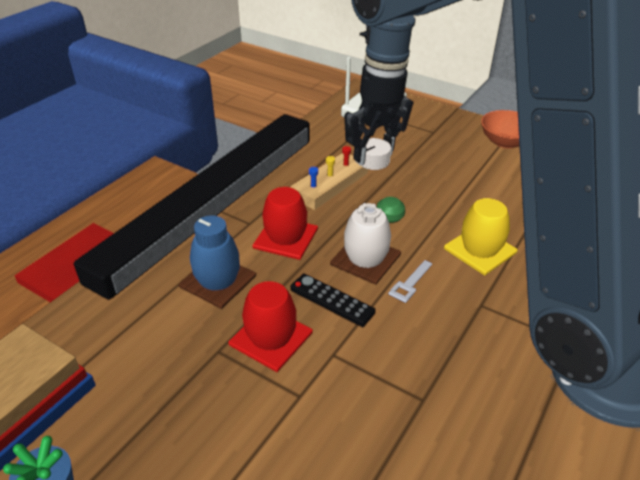

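The cap is held at px (375,153) above the open neck at (370,213), and the bystanders look unmoved. Cap height is about 0.24 m, roughly 108 mm above the rim. I'll settle for a moment and hand in.

Call:
jog_arm(
  commands=[
    [0,0,0,0,0],
    [0,0,0,0,0],
    [0,0,0,0,0],
  ],
)

```text
t: 6.62
tcp_pos: [0.501, -0.0247, 0.2378]
tool_rot: [0.186, 0.982, 0.028, 0.008]
force: [-0.3, 0.0, -0.8]
finger_gap: 0.676
```

```bash
python3 s.py; python3 -c "
from station import workorder,manip
print(manip.sense()['qd'].round(3) if hasattr(manip.sense()['qd'],'round') else manip.sense()['qd']);print(workorder.sign_off())"; python3 s.py
```

```text
6.6167 [ 0.501  -0.0247  0.2378] yaw 1.197 z [ 0.026  0.051 -0.998] F [-0.3  0.  -0.8] M [-0.03 -0.02  0.05] 0.6761620137405456 [-0.31  0.35  1.75  0.07  1.04 -1.54]
[-0.002  0.017  0.013 -0.002 -0.005  0.   ]
the job is handed in; nothing more can be done
None
the job is handed in; nothing more can be done
```

The white jar's cap is off, and I handed the job in with the gripper holding it above the open jar. `sign_off` reports no verdict, so I can't confirm it passed.

**What I did:** I gripped the cap with 30 N and turned it anticlockwise, which was the loosening way. It turned easily for about 1.34 rad until the moment rose to 0.47 N m at the stop. I eased off slightly and lifted it straight up with no resistance.

**Last checks, at about 6.6 s of the 48 s allowed:**
- **Height:** the cap's underside was about 0.24 m up, roughly 105 mm above the rim. This comes from the tool height, and the network agreed at 0.243 m before a final 3 mm drift down.
- **Position:** the cap was within a few mm of the jar's axis.
- **Grip:** the gripper opening was 0.676, about 57 mm, which fits the 58 mm cap.
- **Motion:** joint speeds were at most 0.017 rad/s.
- **Bystanders:** they looked unmoved in the last side picture. I did not measure them separately.

**Off from ideal:** the tool drifted to a tilt of about 0.06 rad during the moves, most of it before I gripped the cap. That is well inside the 0.25 rad limit for the cap. The tool position also drifted a few mm between moves, and the last idle rows still shifted it by about 3 to 4 mm.

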